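Tap the wedge tight in the sharpening-stone holder

TASK

Pick up the mallet by its handle and tap the wedge's butt end with the mallet's face, sideways into the sharpening-stone holder, in two or more separate light taps (draw the mallet back a few centimetres after each, never a hard blow) until the wedge no longer advances and stays tight between stone and fence. Then lay the mallet down flat on the worktop, clear of the holder. Move the wedge only with the mallet, do not hit the stone, and leave the tin, the spice jar and the timer where they are.

Things in the scene. Friction and masses are not known exactly. Their poses are not given: they have to be found in the camera images.
- holder: fixed wooden sharpening-stone holder, board 126 x 216 mm, its top 18 mm above the worktop. Origin on the worktop under the middle of the stone's bed, z up. The stone lies along its y, within 1 mm of a 22 mm high rail on the -x side; end stop at -y; board ends at y = +110 mm. The wedge goes in along -y between stone and fence. Nothing on it is higher than 54 mm
- wedge: loose wooden wedge, 202 x 36 mm high, 90 g, thin end (10 mm) already between stone and fence, thick end (35 mm) out beyond the board. Origin on its underside, stone-side face, mid-length; y along it to the thick end, z up. Slope 1:8. Loose it slides with under 2 N; then resistance climbs over a few mm. Taps of 14 to 25 N, repeated till it moves no more, leave it tight. Over 40 N damages it
- wedge_butt (a point): centre of the wedge's flat butt end (30 mm wide, 36 mm high), 18 mm above the board, 36 mm above the worktop: strike here, along the wedge's -y
- whetstone: the sharpening stone, brown and grey, 50 x 180 x 26 mm, 0.55 kg; origin under its centre, y along its length
- fence: slanted aluminium fence bolted on the holder's +x side, 130 mm long, 26 mm high. Origin at the holder's origin, but shifted along the holder's x by a setting that differs every time, up to 1.5 mm either way (less than the measuring error). So the wedge comes tight anywhere from 15 to 65 mm further in than it starts: this has to be felt
- mallet: small mallet lying flat, 0.3 kg. Head 100 mm long along its y, 40 mm wide (x), 44 mm high, a flat black rubber face at each end (y = +50, -50 mm); use either. Handle along -x to 192 mm from the head's centre, ending in a 44 mm knob. Origin on the underside, under the head's centre, z up
- mallet_head (a point): centre of the mallet's head, 22 mm above its underside
- mallet_grip (a point): point on the centre line of the handle, 55 mm from the head's centre, 22 mm above the underside: good place to grasp from above, across the handle (along the mallet's y); the handle is 24 mm wide and 24 mm high with flat sides
- tin_2: bystander: flat round tin 86 mm across, 40 mm high, origin under its centre; leave alone
- spice_jar_1: bystander: spice jar 44 mm across, 96 mm high, origin under its centre; leave alone
- dial_timer: bystander: kitchen timer 64 x 62 x 50 mm, origin under it; leave alone

How it is judged:
By the outcome, as a careful person would: the job done as asked, in the order asked, and still so for the second after the job is handed in, with the robot touching nothing.
It also fails if it takes over 48 s, if anything falls off the work surface, if the arm or the gripper's body presses on something with over 40 N, if the wrist force passes 120 N, or if a joint passes its speed limit or range.

ROBOT

A 6-joint arm with a two-finger parallel gripper is mounted at the origin on a cart in front of the work surface, level with it; the furniture and walls round the work are solid. World frame = base frame: x ahead of the robot, y to its left, z up, the work surface at z = 0. Lengths are in m, angles in rad, forces in N, time in s.
With the tool pointing down it reaches from about 0.35 to 0.975 m from the base axis. Payload 4.9 kg.
Tool frame: the origin (TCP) lies at the very end of the fingers, on their centre line; the grasp point (between the pads) lies 19 mm behind it (robot.grip_depth is the distance from the TCP to the grasp point, in m); z points along the fingers, y is the line along which they close (so a half turn about z gives the same grasp; the last joint's range is limited). The gripper opens to 85 mm and grips with 20 to 120 N. Pads are 22 mm wide; open, the fingers measure 114 mm over their backs; the gripper's body (76 mm by 85 mm) begins 54 mm behind the grasp point. The pads swing forward as they close: fully open they stand 13 mm farther back than shut.
Start: joints at [1.08, 0.053, 1.613, -0, 1.476, -0.119], TCP at [0.227, 0.582, 0.231] pointing down, gripper open.
Joint ranges: [-3.01, 3.01], [-1.01, 2.22], [0.06, 2.58], [-1.02, 4.17], [0.09, 2.62], [-3.14, 3.14]. Speed limits (rad/s): [2.57, 2.57, 3.14, 3.14, 3.14, 3.14].

INTERFACE

Orientations are given as a unit quaternion [x, y, z, w].
In Python, from workcell import robot gives the robot as it stands. The module is installed in compiled form; this text tells all that it offers.
- The arm moves only by the tool step_arm, never from a script. Its argument "commands" is a list that holds one entry, the list of rows, each a list of 7 numbers: the shift along the world's x, y, z as a fraction of full scale, then the turn, a rotation vector about the world's x, y, z as a fraction of full scale, then the closure, from 0 (fully open) to 1 (shut). A call has 1 to 20 rows; each row shifts and turns the commanded pose from where the row before left it; what a row does not reach is not made up. Full scale, the value 1, is 0.06 m for a shift and 0.5 rad for a turn. A row lasts 1/8 s, in which the tool goes at most 62.5 mm and 10.7 degrees, less where a joint would pass 70% of its speed; a pose out of reach is approached as far as the arm can. A call with a number of a shift or a turn outside -1 to 1 is refused whole. A call with a gripper value outside its range is refused whole. The fingers move at their own pace and stop on an object; the grip force is fixed at half the most. Time passes only in rows, so rows that do not move let the fingers close. It gives the time, the measured TCP pose, the force, the opening and the grip force at its end, in the units of the state.
- robot.state(): the state, without advancing time (a new reading comes with each control period).
- robot.capture(name): name is "scene" or "top"; returns the picture (400x640x3 uint8, red, green, blue); there is no depth.
- robot.camera_model(name): a dict with "intrinsics" (3x3 intrinsics, pixels), "k1" (the pictures are not rectified: a ray, as slopes to the right and down, at radius r is drawn at 1 + k1 r^2 times it, then the intrinsics apply), "position" and "rotation" of the camera in the world. Camera axes: x right, y up, looking along -z (the intrinsics and any distortion apply to the point x, -y, -z); pixel columns grow to the right and rows downward; lengths in m; the calibration is good to about 2 mm. A picture is of the moment at which its call begins. camera_model takes no time and is no camera call.
- robot.close_job(): hands the job in; it is judged then, once.
The state is a dict: "time_s": time; "joint_positions": joint angles; "joint_velocities": joint speeds; "joint_torque": joint torques, N m; "ee_pos": TCP position; "ee_rot": TCP orientation; "ft_force": force on the tool from outside, world axes, zero at the start; "wrist_torque": the same for the moment, N m; "finger_gap": finger opening in m; "gripper_force": force on a finger pad.
Only numpy, scipy, OpenCV 4.12 (cv2) and the standard library are available. Lean on these libraries where they do the work, as an engineer would, in place of code of your own. Each camera call takes 0.05 s, during which the arm holds its last target. There are 200 camera calls.

## Working session

There is one attempt and no reset: what is moved stays moved. The work goes in short steps, Python scripts to look and compute and a tool call to move; the robot and the scene stay as the last step left them, time stands still between calls to the robot, and variables do not carry over. Pictures are saved under pics/ and viewed, at most 10 in all, crops included, and the job is handed in when it is done.

Besides the shell and the picture viewer there is one more tool, called after "Call:" in YAML: its name, and indented under it one key for each argument. step_arm: Moves the arm, as the interface text tells. Its arguments: {"type":"object","properties":{"commands":{"type":"array","items":{"type":"array","items":{"type":"array","items":{"type":"number","minimum":-1,"maximum":1}}}}},"required":["commands"]}

```bash
mkdir -p pics; ls; python3 - <<'E'
from workcell import robot
import cv2
for n in("scene","top"):
    cv2.imwrite(f"pics/{n}0.png",robot.capture(n)[:,:,::-1]); m=robot.camera_model(n); print(n,m)
print(robot.state())
E
```

```text
pics
scene {'intrinsics': array([[368.440635  ,   0.        , 319.8363838 ],
       [  0.        , 368.440635  , 195.30694546],
       [  0.        ,   0.        ,   1.        ]]), 'k1': -0.08377206354212631, 'position': array([ 0.28639002, -0.37138454,  0.6381441 ]), 'rotation': array([ 0.3756465 , -0.09945602, -0.22962571,  0.89233976])}
top {'intrinsics': array([[383.34264778,   0.        , 315.30387373],
       [  0.        , 383.34264778, 206.98896431],
       [  0.        ,   0.        ,   1.        ]]), 'k1': -0.04951407662493535, 'position': array([0.51713909, 0.14086322, 1.0237466 ]), 'rotation': array([ 0.02590371, -0.00774968, -0.69677206,  0.71678284])}
{'time_s': 0.1, 'joint_positions': array([ 1.08000965e+00,  5.33139184e-02,  1.61415713e+00,  2.55175078e-05,
        1.47597142e+00, -1.18974987e-01]), 'joint_velocities': array([-0.00144059, -0.00325668, -0.00394951, -0.00064603,  0.00057184,
       -0.00033544]), 'joint_torque': array([ 3.65999322e-04, -3.94904709e+01, -3.71364105e+01, -7.31076648e-05,
        3.92188944e-03,  7.08122457e-06]), 'ee_pos': array([0.22677989, 0.58180963, 0.23017137]), 'ee_rot': array([ 1.84837964e-01,  9.82768575e-01, -8.78441243e-04, -2.89752984e-04]), 'ft_force': array([-1.10014105,  0.2573619 , -0.60528641]), 'wrist_torque': array([ 0.03495357, -0.02648074,  0.00209918]), 'gripper_force': 0.0, 'finger_gap': 0.0854088497307669}
```

View pics/scene0.png

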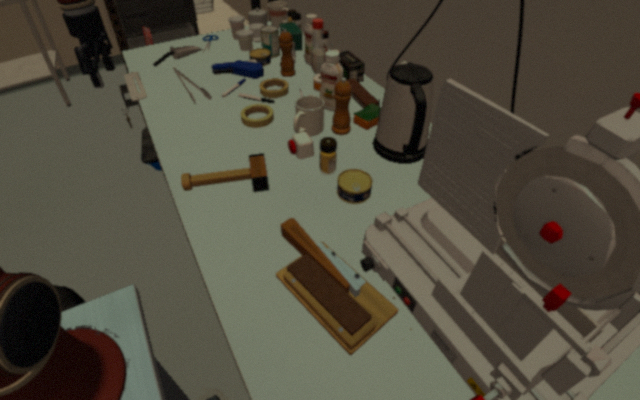

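View pics/top0.png

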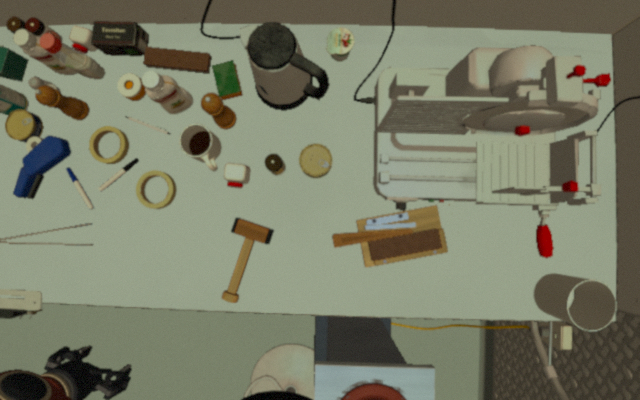

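Scene: mallet at (225,177), head at (258,172), wedge butt at about (287,228). Top: mallet head at (252,230), knob at (231,297), wedge butt at (335,240), stone at (405,244). Next, enlarged crops.

```bash
cat > h.py <<'E'
from workcell import robot
import cv2, numpy as np
from scipy.spatial.transform import Rotation as R
def ray(n,p):
    m=robot.camera_model(n);K=m["intrinsics"]
    d=np.array([(p[0]-K[0,2])/K[0,0],(p[1]-K[1,2])/K[1,1]]);u=d.copy()
    for _ in range(20): u=d/(1+m["k1"]*(u@u))
    v=R.from_quat(m["rotation"]).apply([u[0],-u[1],-1]); return m["position"],v
def onz(n,p,z):
    o,v=ray(n,p); return o+v*(z-o[2])/v[2]
def tri(ps,pt):
    o1,v1=ray("scene",ps);o2,v2=ray("top",pt)
    s=np.linalg.lstsq(np.c_[v1,-v2],o2-o1,rcond=None)[0]
    a,b=o1+v1*s[0],o2+v2*s[1]; return (a+b)/2,np.linalg.norm(a-b)
E
python3 - <<'E'
import cv2
s=cv2.imread("pics/scene0.png");t=cv2.imread("pics/top0.png")
a=cv2.resize(s[140:360,170:410],(0,0),fx=2.5,fy=2.5,interpolation=cv2.INTER_CUBIC)
b=cv2.resize(t[195:315,215:465],(0,0),fx=3.2,fy=3.2,interpolation=cv2.INTER_CUBIC)
cv2.imwrite("pics/s1.png",a);cv2.imwrite("pics/t1.png",b)
E
```

```text
(no output)
```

View pics/s1.png

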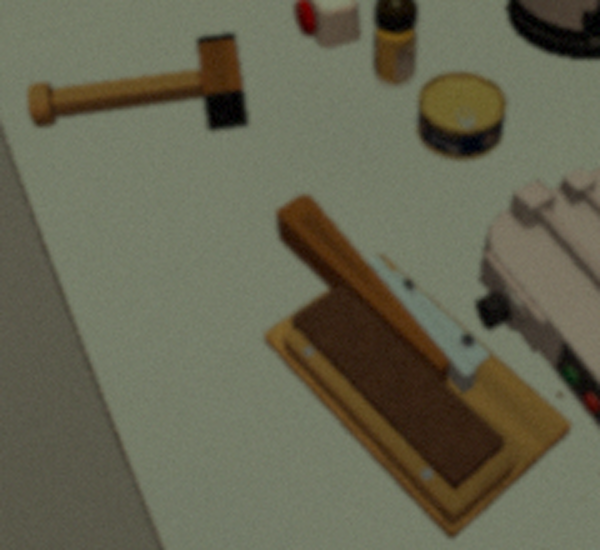

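View pics/t1.png

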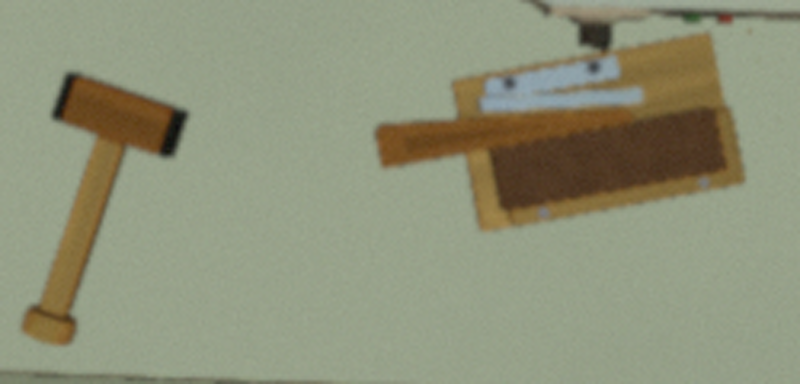

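Scene crop: head with near black face at (226,110), butt top edge (278,212)-(308,196), stone corners (293,320), (455,487), (502,440). Top crop: head corners (68,72), (187,110), (172,157), (54,118), wedge butt edge (377,127)-(384,166), stone (488,147), (712,107), (727,170), (500,210).

```bash
python3 - <<'E'
from h import *
np.set_printoptions(precision=4,suppress=True)
T=lambda c:np.array(c)/3.2+[215,195]
S=lambda c:np.array(c)/2.5+[170,140]
for n,s,t in [("stone-a",(293,320),(500,210)),("stone-b",(455,487),(727,170)),("stone-c",(502,440),(712,107)),("butt-rail",(278,214),(384,166)),("butt-fence",(308,197),(377,127)),("head far-knob?",(198,38),(54,118)),("head far2",(233,35),(68,72)),("head near L",(205,93),(172,157)),("head near R",(243,92),(187,110)),("board",(452,533),(743,182))]:
    p,e=tri(S(s),T(t)); print(n,p,round(e,4))
print("stone z44");P=[onz("top",T(c),.044) for c in [(488,147),(712,107),(727,170),(500,210)]];print(np.array(P),np.mean(P,0))
d=(P[0]+P[3]-P[1]-P[2])[:2];print("axis y ang",np.degrees(np.arctan2(d[1],d[0])),np.linalg.norm(d)/2)
print("butt z54",onz("top",T((377,127)),.054),onz("top",T((384,166)),.054))
H=[onz("top",T(c),.044) for c in [(68,72),(187,110),(172,157),(54,118)]];print("head",np.array(H),np.mean(H,0))
print("knob",onz("top",T((50,327)),.03), "handle near head",onz("top",T((109,143)),.034),"handle near knob",onz("top",T((56,305)),.034))
d=(H[0]+H[3]-H[1]-H[2])[:2];print("head axis",np.degrees(np.arctan2(d[1],d[0])),np.linalg.norm(d)/2)
print("tin",onz("top",(315,161),.04),"jar",onz("top",(275,163),.096),"timer",onz("top",(236,174),.05))
E
```

```text
stone-a [0.432  0.0195 0.0382] 0.003
stone-b [ 0.4684 -0.159   0.044 ] 0.0014
stone-c [ 0.517  -0.146   0.0429] 0.001
butt-rail [0.4644 0.1135 0.051 ] 0.0016
butt-fence [0.4952 0.1197 0.05  ] 0.0021
head far-knob? [0.4942 0.3789 0.0452] 0.0015
head far2 [0.5306 0.3701 0.0414] 0.0004
head near L [0.466  0.2812 0.0564] 0.0002
head near R [0.5021 0.272  0.0496] 0.0023
board [ 0.4569 -0.1784  0.0219] 0.0009
stone z44
[[ 0.4807  0.0315  0.044 ]
 [ 0.5174 -0.1459  0.044 ]
 [ 0.4678 -0.1587  0.044 ]
 [ 0.4311  0.0208  0.044 ]] [ 0.4743 -0.0631  0.044 ]
axis y ang 101.61701953638611 0.18215190421421304
butt z54 [0.4943 0.1203 0.054 ] [0.4638 0.1139 0.054 ]
head [[0.5307 0.3695 0.044 ]
 [0.5031 0.2723 0.044 ]
 [0.4652 0.2831 0.044 ]
 [0.4935 0.3794 0.044 ]] [0.4981 0.3261 0.044 ]
knob [0.3238 0.38   0.03  ] handle near head [0.4744 0.3361 0.034 ] handle near knob [0.3425 0.3747 0.034 ]
head axis 73.90752691485184 0.10073058450873637
tin [0.6827 0.171  0.04  ] jar [0.666 0.267 0.096] timer [0.6425 0.3731 0.05  ]
```

Call:
step_arm:
  commands:
    - [[0.455, -0.5, -0.23, 0, 0, 0.178, 0], [0.455, -0.5, -0.23, 0, 0, 0, 0], [0.455, -0.5, -0.23, 0, 0, 0, 0], [0.455, -0.5, -0.23, 0, 0, 0, 0], [0.455, -0.5, -0.23, 0, 0, 0, 0], [0.455, -0.5, -0.23, 0, 0, 0, 0], [0.455, -0.5, -0.23, 0, 0, 0, 0], [0.455, -0.5, -0.23, 0, 0, 0, 0], [0, 0, 0, 0, 0, 0, 0], [0, 0, 0, 0, 0, 0, 0]]

```text
time_s: 1.35
ee_pos: [0.4451, 0.3425, 0.1208]
ee_rot: [0.141, 0.99, 0.0, -0.0]
ft_force: [0.2, -0.6, -0.3]
finger_gap: 0.0851
gripper_force: 0.0
```

```bash
python3 - <<'E'
from workcell import robot
import cv2,numpy as np
s=robot.capture("scene")[100:230,160:330,::-1];t=robot.capture("top")[190:320,190:360,::-1]
f=lambda a:cv2.resize(a,None,fx=2.35,fy=3.2 if 0 else 2.35,interpolation=cv2.INTER_CUBIC)
cv2.imwrite("pics/c2.png",np.hstack([f(s),f(t)]))
E
```

```text
(no output)
```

View pics/c2.png

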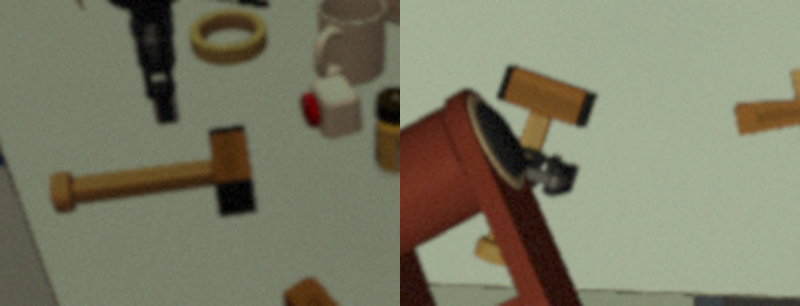

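The gripper stands astride the handle, close behind the head (right crop, (545,175)). I'll descend and grip.

Call:
step_arm:
  commands:
    - [[0, 0, -0.6, 0, 0, 0, 0], [0, 0, -0.6, 0, 0, 0, 0], [0, 0, -0.35, 0, 0, 0, 0], [0, 0, -0.25, 0, 0, 0, 0], [0, 0, -0.12, 0, 0, 0, 0], [0, 0, 0, 0, 0, 0, 0], [0, 0, 0, 0, 0, 0, 1], [0, 0, 0, 0, 0, 0, 1], [0, 0, 0, 0, 0, 0, 1], [0, 0, 0, 0, 0, 0, 1], [0, 0, 0, 0, 0, 0, 1], [0, 0, 0, 0, 0, 0, 1]]

```text
time_s: 2.95
ee_pos: [0.4462, 0.3429, 0.0067]
ee_rot: [0.141, 0.99, 0.001, 0.001]
ft_force: [0.2, 0.7, 5.7]
finger_gap: 0.023
gripper_force: 60.2
```

Call:
step_arm:
  commands:
    - [[0, 0, 0.2, 0, 0, 0, 1], [0, 0, 0.4, 0, 0, 0, 1], [0, 0, 0.2, 0, 0, 0, 1], [-0.108, -0.3, 0, 0, 0, 0.162, 1], [-0.108, -0.414, 0, 0, 0, 0.162, 1], [-0.108, -0.414, 0, 0, 0, 0.162, 1], [-0.108, -0.414, 0, 0, 0, 0.162, 1], [-0.108, -0.414, 0, 0, 0, 0.162, 1], [-0.108, -0.414, 0, 0, 0, 0.164, 1], [0, -0.114, 0, 0, 0, 0, 1], [0, 0, 0, 0, 0, 0, 1], [0, 0, 0, 0, 0, 0, 1]]

```text
time_s: 4.45
ee_pos: [0.4068, 0.1938, 0.0538]
ee_rot: [-0.102, 0.995, 0.0, 0.0]
ft_force: [-0.4, 0.5, -3.2]
finger_gap: 0.0232
gripper_force: 59.3
```

```bash
python3 - <<'E'
from workcell import robot
import cv2,numpy as np
s=robot.capture("scene")[130:290,200:360,::-1];t=robot.capture("top")[180:300,250:410,::-1]
f=lambda a,h:cv2.resize(a,(400,h),interpolation=cv2.INTER_CUBIC)
cv2.imwrite("pics/c3.png",np.vstack([np.hstack([f(s,400),np.vstack([f(t,300),np.zeros((100,400,3),np.uint8)])])]))
st=robot.state();print(st["ee_pos"],st["ft_force"],st["wrist_torque"])
E
```

```text
[0.40674736 0.19381684 0.0537894 ] [-0.13260274 -0.5055589  -3.04940012] [0.01581195 0.09439921 0.02090517]
```

View pics/c3.png

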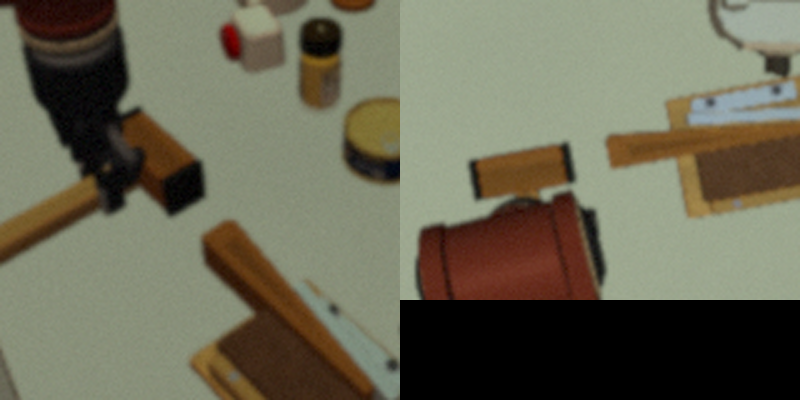

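Top crop: head corners (567,144), (575,182), (479,198), (471,160); the face is about 35 px from the wedge butt (608,137)-(614,167). Checking the lateral alignment.

```bash
python3 - <<'E'
from h import *
T=lambda c:(np.array(c)-[400,0])/2.5+[250,180]
H=[onz("top",T(c),.0911)[:2] for c in [(567,144),(575,182),(479,198),(471,160)]]
B=np.mean([onz("top",T(c),.054)[:2] for c in [(608,137),(614,167)]],0)
f=(H[0]+H[1])/2;d=(H[0]+H[1]-H[2]-H[3])/2;print("head c",np.mean(H,0),"y ang",np.degrees(np.arctan2(-d[1],-d[0])),np.linalg.norm(d))
for b in (B,[.479,.117]):
    y=np.array([-.201,.98]);x=np.array([.98,.201]);print(b,"face gap",(f-b)@y,"lateral (mallet - butt)",(f-b)@x)
E
```

```text
head c [0.4595152 0.2017118] y ang 101.18854660815136 0.09467819008159933
[0.4790327  0.11583841] face gap 0.040722058119062196 lateral (mallet - butt) -0.0021990222800251417
[0.479, 0.117] face gap 0.03957712523870391 lateral (mallet - butt) -0.002400458430679534
```

Call:
step_arm:
  commands:
    - [[0.025, 0.005, -0.16, 0, 0, 0, 1], [0.025, 0.005, -0.2, 0, 0, 0, 1], [0, 0, -0.12, 0, 0, 0, 1], [0.0335, -0.163, 0, 0, 0, 0, 1], [0.0335, -0.163, 0, 0, 0, 0, 1], [0.0335, -0.163, 0, 0, 0, 0, 1], [0, 0, 0, 0, 0, 0, 1], [0, 0, 0, 0, 0, 0, 1]]

```text
time_s: 5.55
ee_pos: [0.4158, 0.1644, 0.0251]
ee_rot: [-0.102, 0.995, 0.0, 0.0]
ft_force: [0.5, -0.2, -3.1]
finger_gap: 0.0228
gripper_force: 59.4
```

Call:
step_arm:
  commands:
    - [[0.0168, -0.082, 0, 0, 0, 0, 1], [0.0168, -0.082, 0, 0, 0, 0, 1], [0.0168, -0.082, 0, 0, 0, 0, 1], [0.0168, -0.082, 0, 0, 0, 0, 1]]

```text
time_s: 6.05
ee_pos: [0.4197, 0.1445, 0.025]
ee_rot: [-0.102, 0.995, 0.0, 0.0]
ft_force: [-0.5, 0.1, -2.8]
finger_gap: 0.0232
gripper_force: 59.4
```

Call:
step_arm:
  commands:
    - [[0.0067, -0.033, 0, 0, 0, 0, 1], [0.0067, -0.033, 0, 0, 0, 0, 1]]

```text
time_s: 6.3
ee_pos: [0.4205, 0.1407, 0.0249]
ee_rot: [-0.102, 0.995, 0.0, 0.0]
ft_force: [-0.6, 1.2, -2.9]
finger_gap: 0.0232
gripper_force: 59.4
```

Call:
step_arm:
  commands:
    - [[0.0067, -0.033, 0, 0, 0, 0, 1], [0.0067, -0.033, 0, 0, 0, 0, 1]]

```text
time_s: 6.55
ee_pos: [0.4213, 0.1368, 0.0249]
ee_rot: [-0.102, 0.995, 0.0, -0.0]
ft_force: [-0.7, -0.0, -2.0]
finger_gap: 0.0229
gripper_force: 59.4
```

Call:
step_arm:
  commands:
    - [[0.0067, -0.033, 0, 0, 0, 0, 1], [0.0067, -0.033, 0, 0, 0, 0, 1]]

```text
time_s: 6.8
ee_pos: [0.4221, 0.1329, 0.0249]
ee_rot: [-0.102, 0.995, 0.0, 0.0]
ft_force: [-0.6, 1.7, -1.7]
finger_gap: 0.0231
gripper_force: 59.4
```

```bash
python3 - <<'E'
from workcell import robot
import cv2,numpy as np
s=robot.capture("scene")[170:320,220:380,::-1];t=robot.capture("top")[190:290,280:460,::-1]
f=lambda a:cv2.resize(a,(400,int(a.shape[0]*400/a.shape[1])),interpolation=cv2.INTER_CUBIC)
a,b=f(s),f(t);c=np.zeros((a.shape[0],800,3),np.uint8);c[:,:400]=a;c[:b.shape[0],400:]=b
cv2.imwrite("pics/c4.png",c)
st=robot.state();print(st["ee_pos"],st["ft_force"],st["wrist_torque"])
E
```

```text
[0.42207327 0.13265217 0.02486847] [ 0.13163487  0.39526669 -2.17291372] [-0.00979899  0.02349248 -0.02286082]
```

View pics/c4.png

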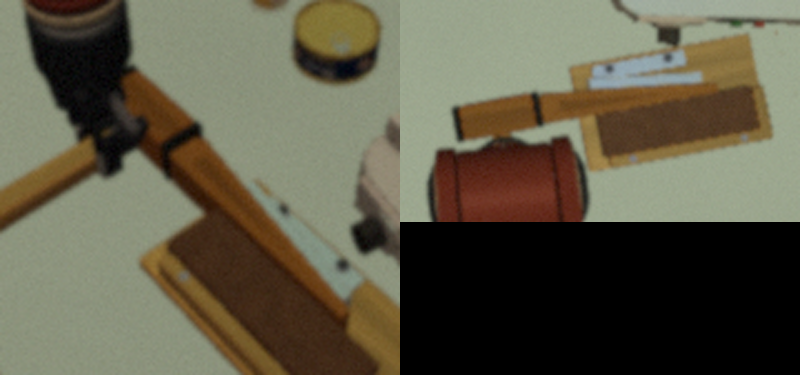

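The mallet face (540,108) is flush on the butt and well centred. The wedge slides freely, so I'll go on feeling.

Call:
step_arm:
  commands:
    - [[0.0067, -0.033, 0, 0, 0, 0, 1], [0.0067, -0.033, 0, 0, 0, 0, 1]]

```text
time_s: 7.15
ee_pos: [0.4228, 0.1289, 0.0249]
ee_rot: [-0.102, 0.995, -0.0, -0.0]
ft_force: [-0.4, 0.4, -2.5]
finger_gap: 0.023
gripper_force: 59.4
```

Call:
step_arm:
  commands:
    - [[0.0067, -0.033, 0, 0, 0, 0, 1]]

```text
time_s: 7.28
ee_pos: [0.4232, 0.1269, 0.0249]
ee_rot: [-0.102, 0.995, -0.0, -0.0]
ft_force: [0.1, 0.9, -2.5]
finger_gap: 0.0229
gripper_force: 59.4
```

Call:
step_arm:
  commands:
    - [[0.0067, -0.033, 0, 0, 0, 0, 1], [0.0067, -0.033, 0, 0, 0, 0, 1]]

```text
time_s: 7.52
ee_pos: [0.424, 0.1229, 0.0249]
ee_rot: [-0.102, 0.995, -0.0, -0.0]
ft_force: [-0.2, 0.6, -3.3]
finger_gap: 0.0231
gripper_force: 59.4
```

Call:
step_arm:
  commands:
    - [[0.0067, -0.033, 0, 0, 0, 0, 1], [0.0034, -0.016, 0, 0, 0, 0, 1]]

```text
time_s: 7.78
ee_pos: [0.4247, 0.1199, 0.0249]
ee_rot: [-0.102, 0.995, -0.0, -0.0]
ft_force: [-0.2, 0.9, -2.7]
finger_gap: 0.0232
gripper_force: 59.4
```

Call:
step_arm:
  commands:
    - [[0.0067, -0.033, 0, 0, 0, 0, 1]]

```text
time_s: 7.9
ee_pos: [0.4251, 0.118, 0.0249]
ee_rot: [-0.102, 0.995, -0.0, -0.0]
ft_force: [0.2, 1.0, -3.6]
finger_gap: 0.0232
gripper_force: 59.4
```

Call:
step_arm:
  commands:
    - [[0.0067, -0.033, 0, 0, 0, 0, 1], [0.0034, -0.016, 0, 0, 0, 0, 1]]

```text
time_s: 8.15
ee_pos: [0.4254, 0.1153, 0.0249]
ee_rot: [-0.102, 0.995, 0.0, -0.0]
ft_force: [-2.3, 2.5, -2.7]
finger_gap: 0.0232
gripper_force: 59.6
```

Call:
step_arm:
  commands:
    - [[0.0067, -0.033, 0, 0, 0, 0, 1]]

```text
time_s: 8.28
ee_pos: [0.4253, 0.1143, 0.0249]
ee_rot: [-0.102, 0.995, 0.002, -0.001]
ft_force: [-5.0, 8.0, -0.6]
finger_gap: 0.0235
gripper_force: 60.1
```

Call:
step_arm:
  commands:
    - [[0.0067, -0.033, 0, 0, 0, 0, 1]]

```text
time_s: 8.4
ee_pos: [0.4255, 0.1128, 0.0249]
ee_rot: [-0.102, 0.995, 0.002, -0.001]
ft_force: [-5.8, 9.6, 1.4]
finger_gap: 0.0234
gripper_force: 60.2
```

Resistance begins at about 44 mm of advance. First draw-back, then the first proper tap.

Call:
step_arm:
  commands:
    - [[-0.0335, 0.163, 0, 0, 0, 0, 1], [-0.0335, 0.163, 0, 0, 0, 0, 1], [-0.0335, 0.163, 0, 0, 0, 0, 1], [-0.0335, 0.163, 0, 0, 0, 0, 1], [0, 0, 0, 0, 0, 0, 1]]

```text
time_s: 9.02
ee_pos: [0.4182, 0.151, 0.0248]
ee_rot: [-0.103, 0.995, -0.0, -0.0]
ft_force: [0.7, -0.5, -3.0]
finger_gap: 0.0229
gripper_force: 59.4
```

Call:
step_arm:
  commands:
    - [[0.0335, -0.163, 0, 0, 0, 0, 1], [0.0335, -0.163, 0, 0, 0, 0, 1], [0.0335, -0.163, 0, 0, 0, 0, 1], [0.0134, -0.065, 0, 0, 0, 0, 1], [0.0134, -0.065, 0, 0, 0, 0, 1], [0.0067, -0.033, 0, 0, 0, 0, 1]]

```text
time_s: 9.78
ee_pos: [0.426, 0.1122, 0.025]
ee_rot: [-0.102, 0.995, 0.002, -0.0]
ft_force: [-2.8, 7.6, -0.5]
finger_gap: 0.0229
gripper_force: 60.0
```

Call:
step_arm:
  commands:
    - [[0.0067, -0.033, 0, 0, 0, 0, 1]]

```text
time_s: 9.9
ee_pos: [0.4262, 0.1108, 0.025]
ee_rot: [-0.102, 0.995, 0.002, -0.001]
ft_force: [-4.7, 8.8, 0.7]
finger_gap: 0.0227
gripper_force: 60.1
```

Call:
step_arm:
  commands:
    - [[0.005, -0.025, 0, 0, 0, 0, 1]]

```text
time_s: 10.02
ee_pos: [0.4262, 0.1097, 0.0249]
ee_rot: [-0.102, 0.995, 0.002, -0.001]
ft_force: [-5.6, 12.1, 1.1]
finger_gap: 0.0234
gripper_force: 60.5
```

Call:
step_arm:
  commands:
    - [[0.0067, -0.033, 0, 0, 0, 0, 1]]

```text
time_s: 10.15
ee_pos: [0.426, 0.1094, 0.025]
ee_rot: [-0.102, 0.995, 0.005, -0.002]
ft_force: [-8.1, 20.8, 4.7]
finger_gap: 0.023
gripper_force: 61.7
```

Call:
step_arm:
  commands:
    - [[0.0034, -0.016, 0, 0, 0, 0, 1]]

```text
time_s: 10.28
ee_pos: [0.426, 0.1093, 0.025]
ee_rot: [-0.102, 0.995, 0.005, -0.002]
ft_force: [-9.2, 22.8, 4.3]
finger_gap: 0.023
gripper_force: 62.1
```

Call:
step_arm:
  commands:
    - [[-0.0335, 0.163, 0, 0, 0, 0, 1], [-0.0335, 0.163, 0, 0, 0, 0, 1], [-0.0335, 0.163, 0, 0, 0, 0, 1], [-0.0335, 0.163, 0, 0, 0, 0, 1], [0, 0, 0, 0, 0, 0, 1]]

```text
time_s: 10.9
ee_pos: [0.4196, 0.1445, 0.0248]
ee_rot: [-0.103, 0.995, -0.0, -0.0]
ft_force: [0.1, -0.5, -3.0]
finger_gap: 0.0232
gripper_force: 59.6
```

Call:
step_arm:
  commands:
    - [[0.0335, -0.163, 0, 0, 0, 0, 1], [0.0335, -0.163, 0, 0, 0, 0, 1], [0.0268, -0.13, 0, 0, 0, 0, 1], [0.0134, -0.065, 0, 0, 0, 0, 1], [0.0134, -0.065, 0, 0, 0, 0, 1], [0.0067, -0.033, 0, 0, 0, 0, 1], [0.0034, -0.016, 0, 0, 0, 0, 1]]

```text
time_s: 11.78
ee_pos: [0.4263, 0.1095, 0.0251]
ee_rot: [-0.102, 0.995, 0.005, -0.001]
ft_force: [-6.3, 19.8, 2.0]
finger_gap: 0.0229
gripper_force: 61.5
```

Call:
step_arm:
  commands:
    - [[-0.0335, 0.163, 0, 0, 0, 0, 1], [-0.0335, 0.163, 0, 0, 0, 0, 1], [-0.0335, 0.163, 0, 0, 0, 0, 1], [-0.0335, 0.163, 0, 0, 0, 0, 1], [0, 0, 0, 0, 0, 0, 1]]

```text
time_s: 12.4
ee_pos: [0.4194, 0.1455, 0.0249]
ee_rot: [-0.103, 0.995, -0.0, -0.0]
ft_force: [-0.2, -0.3, -3.0]
finger_gap: 0.0228
gripper_force: 59.6
```

Call:
step_arm:
  commands:
    - [[0.0335, -0.163, 0, 0, 0, 0, 1], [0.0335, -0.163, 0, 0, 0, 0, 1], [0.0268, -0.13, 0, 0, 0, 0, 1], [0.0134, -0.065, 0, 0, 0, 0, 1], [0.0134, -0.065, 0, 0, 0, 0, 1], [0.0067, -0.033, 0, 0, 0, 0, 1], [0.0067, -0.033, 0, 0, 0, 0, 1]]

```text
time_s: 13.28
ee_pos: [0.4264, 0.1094, 0.0251]
ee_rot: [-0.102, 0.995, 0.005, -0.001]
ft_force: [-6.7, 21.4, 2.7]
finger_gap: 0.0231
gripper_force: 61.9
```

Call:
step_arm:
  commands:
    - [[-0.0335, 0.163, 0, 0, 0, 0, 1], [-0.0335, 0.163, 0, 0, 0, 0, 1], [-0.0335, 0.163, 0, 0, 0, 0, 1], [-0.0335, 0.163, 0, 0, 0, 0, 1], [0.21, 0.5, 0, 0, 0, 0, 1], [0.21, 0.5, 0, 0, 0, 0, 1], [0.21, 0.5, 0, 0, 0, 0, 1], [0.21, 0.5, 0, 0, 0, 0, 1], [0, 0, -0.1, 0, 0, 0, 1], [0, 0, -0.1, 0, 0, 0, 1], [0, 0, -0.05, 0, 0, 0, 1], [0, 0, 0, 0, 0, 0, 1]]

```text
time_s: 14.78
ee_pos: [0.4693, 0.2642, 0.0093]
ee_rot: [-0.102, 0.995, -0.0, -0.001]
ft_force: [0.3, -1.2, -3.5]
finger_gap: 0.0231
gripper_force: 59.9
```

Call:
step_arm:
  commands:
    - [[0, 0, -0.025, 0, 0, 0, 1], [0, 0, -0.015, 0, 0, 0, 1], [0, 0, 0, 0, 0, 0, 1]]

```text
time_s: 15.15
ee_pos: [0.47, 0.2649, 0.0076]
ee_rot: [-0.102, 0.995, 0.0, 0.0]
ft_force: [0.3, 0.5, -2.6]
finger_gap: 0.0228
gripper_force: 59.9
```

Call:
step_arm:
  commands:
    - [[0, 0, -0.015, 0, 0, 0, 1], [0, 0, -0.01, 0, 0, 0, 1], [0, 0, 0, 0, 0, 0, 1]]

```text
time_s: 15.52
ee_pos: [0.4702, 0.265, 0.0067]
ee_rot: [-0.102, 0.995, -0.0, 0.0]
ft_force: [-2.7, -2.5, 5.3]
finger_gap: 0.0231
gripper_force: 60.8
```

Touched down with the weight on the worktop. Opening, then straight up and away.

Call:
step_arm:
  commands:
    - [[0, 0, 0, 0, 0, 0, 0.5], [0, 0, 0, 0, 0, 0, 0], [0, 0, 0, 0, 0, 0, 0], [0, 0, 0, 0, 0, 0, 0], [0, 0, 0, 0, 0, 0, 0], [0, 0, 0.2, 0, 0, 0, 0], [0, 0, 0.5, 0, 0, 0, 0], [0, 0, 0.7, 0, 0, 0, 0], [0, 0, 0.7, 0, 0, 0, 0], [-0.3, 0.7, 0.2, 0, 0, 0, 0], [-0.3, 0.7, 0.2, 0, 0, 0, 0], [-0.3, 0.7, 0, 0, 0, 0, 0], [-0.3, 0.7, 0, 0, 0, 0, 0], [0, 0, 0, 0, 0, 0, 0]]

```text
time_s: 17.27
ee_pos: [0.3967, 0.4352, 0.157]
ee_rot: [-0.104, 0.995, 0.001, 0.0]
ft_force: [1.3, -0.8, 0.2]
finger_gap: 0.0852
gripper_force: 0.0
```

```bash
python3 - <<'E'
from workcell import robot
import cv2,numpy as np
s=robot.capture("scene")[120:360,170:410,::-1];t=robot.capture("top")[140:320,210:470,::-1]
f=lambda a:cv2.resize(a,(400,int(a.shape[0]*400/a.shape[1])),interpolation=cv2.INTER_CUBIC)
a,b=f(s),f(t);c=np.zeros((a.shape[0],800,3),np.uint8);c[:,:400]=a;c[:b.shape[0],400:]=b
cv2.imwrite("pics/c5.png",c)
E
```

```text
(no output)
```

View pics/c5.png

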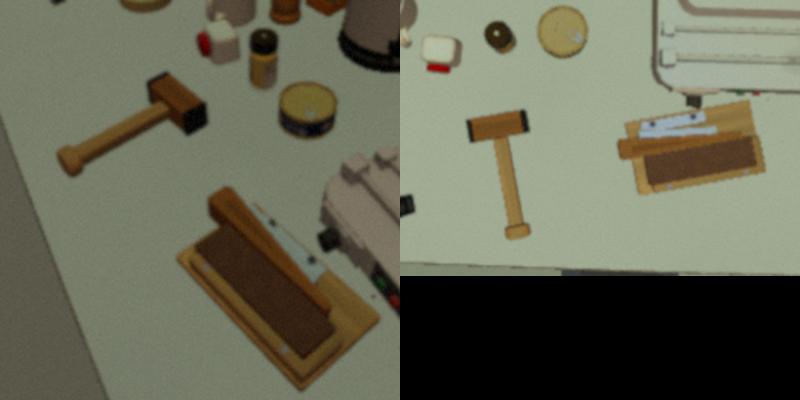

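The mallet lies flat at (500,125) in the right crop, well clear of the holder. The wedge is driven in with its butt at (622,148), and the tin, jar and timer have not moved.

```bash
python3 -c "
from workcell import robot
print(robot.close_job())"
```

```text
the job is handed in; nothing more can be done
None
```

The job is handed in at about 17 s: the wedge went in about 45 mm and did not advance under the last two of three separate light taps (about 21–24 N), and the mallet lies flat and clear of the holder, with the tin, jar and timer where they were.

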